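Turn the garnish box lid over

TASK

On the board stand two garnish boxes with hinged lids. With the fingertips, push up the lid that has the broad tab and turn it over its spine until it lies fully flat over the other well, without slamming it down. Do not pinch the lid, and leave the narrow-tab lid and everything else where it is.

Things in the scene. Friction and masses are not known exactly. Their poses are not given: they have to be found in the camera images.
- broad_box: fixed open steel box of two wells with the broad-tab lid; 125 mm along x (the spine), 290 mm along y, 60 mm high; origin at the centre of its underside, which stands on a fixed board 12 mm thick. The spine runs over y = 0; right well at -y, left well at +y. The two boxes stand one behind the other, 20 mm apart, in either order, with parallel spines.
- broad_lid (a joint): broad-tab lid's angle about the spine: 0 flat over the right well, 1.57 upright, 3.14 flat over the left well, hard stops at both ends. Starts ajar at 0.05 to 0.4. The stiff hinge holds the lid wherever it is left; moving it takes about 1 to 3 N at the tab; it weighs 150 g.
- broad_lid_tab (a point): broad-tab lid: flat white plate 114 mm along the spine, 6 mm thick, 5 to 147 mm from the hinge axis, plus a middle tab 74 mm wide out to 185 mm that overhangs the box by 40 mm, 60 mm clear below. This point: middle of the tab's outer edge, halfway through the thickness; moves with the lid
- broad_lid_hinge (a point): middle of the broad-tab lid's hinge axis, 64 mm above the box's underside; fixed, with the axes of the box (x along the spine)
- narrow_box: fixed open steel box of two wells with the narrow-tab lid; 125 mm along x (the spine), 290 mm along y, 60 mm high; origin at the centre of its underside, which stands on a fixed board 12 mm thick. The spine runs over y = 0; right well at -y, left well at +y. Its lid is like the other but its tab is 26 mm wide. To be left alone.
- narrow_lid (a joint): angle of the narrow-tab lid, with the same meaning; it starts at 0 to 0.12 and is to be left there
- narrow_lid_tab (a point): middle of the outer edge of the narrow tab, 185 mm from its spine's axis; moves with that lid
- ramekin: loose white round ramekin, 52 mm across, 30 mm high, standing on the board's left margin; origin at the centre of its underside
- dip_bowl: loose small steel bowl, 56 mm across, 26 mm high, standing on the board's left margin; origin at the centre of its underside
- sauce_bottle: loose amber bottle, 56 mm across, 170 mm high, beside or behind the board; origin at the centre of its underside
- jar: loose closed jar, 70 mm across, 90 mm high, beside or behind the board; origin at the centre of its underside
- mug: loose steel mug, 76 mm across, 85 mm high, beside or behind the board; origin at the centre of its underside
- shaker: loose steel shaker, 48 mm across, 84 mm high, beside or behind the board; origin at the centre of its underside
- spatula: loose white spatula, 240 mm long, lying on the bench to the right of the board; origin under its middle

How it is judged:
By the outcome, as a careful person would: the job done as asked, in the order asked, and still so for the second after the job is handed in, with the robot touching nothing.
It also fails if it takes over 43 s, if anything falls off the work surface, if the arm or the gripper's body presses on something with over 40 N, if the wrist force passes 120 N, or if a joint passes its speed limit or range.

ROBOT

A 6-joint arm with a two-finger parallel gripper is mounted at the origin on the work surface. World frame = base frame: x ahead of the robot, y to its left, z up, the work surface at z = 0. Lengths are in m, angles in rad, forces in N, time in s.
With the tool pointing down it reaches from about 0.4 to 0.825 m from the base axis. Payload 7 kg.
Tool frame: the origin (TCP) lies between the finger pads; the fingertips stand arm.nose_length ahead of it and the grasp point (between the pads) is the TCP (arm.nose_length is the distance from the TCP to the fingertips, in m); x points along the fingers, z is the direction in which the jaws open and shut, and the axes are right-handed (so a half turn about x gives the same grasp; the last joint's range is limited). The gripper opens to 88 mm and grips with 3 to 60 N. Pads are 19 mm wide; open, the fingers measure 130 mm over their backs; the gripper's body (78 mm by 193 mm) begins 47 mm behind the grasp point.
Start: joints at [-0.952, 0.359, 0.012, 0, -1.224, -0.288], TCP at [0.219, -0.638, 0.246] pointing down, gripper open.
Joint ranges: [-3.07, 3.07], [-1.43, 2.12], [-1.02, 1.25], [-3.03, 1.67], [-3.05, -0], [-3.03, 3.03]. Speed limits (rad/s): [2.39, 2.39, 3.01, 3.14, 3.14, 3.14].

INTERFACE

Orientations are given as [roll, pitch, yaw] about the fixed x, y, z axes, in that order (R = Rz(yaw) Ry(pitch) Rx(roll)).
In Python, from station import arm, viewer, spotter gives the robot as it stands.
- The arm moves only by the shell command python3 -m handwheel 'ROWS' [FORCE]. ROWS is a JSON object of lists of equal length, an entry for each row: "gripper": the gripper command: -1 is shut, 1 is fully open, values between are in proportion; "travel": the shift along the world's x, y, z each as a share of 500 mm, from -1 to 1, a list of three; "spin": the turn about the world's z as a share of 45 degrees, from -1 to 1. A call has 1 to 20 rows; each row is the pose to reach, as a shift and turn from the pose commanded when the call began; what a row does not reach only later rows make up. A row lasts 1/10 s, in which the tool goes at most 50 mm and 8.59 degrees, less where a joint would pass 70% of its speed; a pose out of reach is approached as far as the arm can. A call with a number of a shift or a turn outside -1 to 1 is refused whole. A call with a gripper value outside its range is refused whole. The fingers move at their own pace and stop on an object; FORCE is the grip in N (left out, the last holds). Time passes only in rows, so rows that repeat a pose let the fingers close. It gives the time, the measured TCP pose, the force and the opening at its end, in the units of the state.
- arm.get_state(): the state, without advancing time (a new reading comes with each control period).
- viewer.grab_frame(name): name is "scene" or "top"; returns a dict with "pixels" (420x560x3 uint8, blue, green, red), "fx", "fy", "cx", "cy" (pixels), "eye" and "attitude" of the camera in the world. Camera axes: x right, y down, z forward; pixel columns grow to the right and rows downward; lengths in m; the calibration is good to about 2 mm. A picture is of the moment at which its call begins. There is no depth.
- arm.job_done(): hands the job in, once; it reports no verdict.
Trained networks look in the newest picture that a camera, given by its name, has taken for a name from the list of things; names that differ only in an ending like _2 or _b are one class to them, and where a whole thing is asked for, a point or a joint stands for the part that bears it (a point fixed in the world has none). Each returns a list of dicts, best first, with "conf" (0 to 1); they miss things now and then, are a little off and sometimes report something else, mostly with a low value. They report only what shows in the picture. A call takes as long as a camera call.
- spotter.spot_in(camera, label): "rect" ([left, top, right, bottom] in pixels, round what is visible of it).
- spotter.tip_of(camera, label): "at" ([column, row] in pixels: a listed point, or the origin of a listed thing).
The state is a dict: "t": time; "q": joint angles; "qd": joint speeds; "joint_efforts": joint torques, N m; "eef_pos": TCP position; "ee_rot": TCP orientation; "force": force on the tool from outside, world axes, zero at the start; "moment": the same for the moment, N m; "width": finger opening in m.
Only numpy, scipy, OpenCV 4.12 (cv2) and the standard library are available. Lean on these libraries where they do the work, as an engineer would, in place of code of your own. Each camera call takes 0.05 s, during which the arm holds its last target.

## Working session

There is one attempt and no reset: what is moved stays moved. The work goes in short steps, Python scripts to look and compute and a shell command to move; the robot and the scene stay as the last step left them, time stands still between calls to the robot, and variables do not carry over. Pictures are saved under pics/ and viewed, and the job is handed in when it is done.

```bash
mkdir -p pics; ls
python3 - <<'E'
from station import arm, viewer, spotter
import cv2
s=arm.get_state(); print(s, arm.nose_length)
for c in ("scene","top"):
    f=viewer.grab_frame(c); cv2.imwrite(f"pics/{c}0.png",f["pixels"]); print(c,{k:v for k,v in f.items() if k!="pixels"})
    for l in ["broad_lid_tab","broad_lid_hinge","narrow_lid_tab","broad_box","narrow_box"]:
        print(l,spotter.tip_of(c,l)[:2], spotter.spot_in(c,l)[:2])
E
```

```text
pics
{'t': 0.0, 'q': array([-9.51873927e-01,  3.59398009e-01,  1.11026176e-02, -3.62198491e-04,
       -1.22409552e+00, -2.88103336e-01]), 'qd': array([-2.75415989e-04, -2.00174532e-03, -9.13563763e-04, -2.38283654e-03,
       -8.22310105e-04,  9.61611558e-05]), 'joint_efforts': array([ 4.10064797e-05, -5.82729757e+01,  2.93056798e+01,  6.99726015e+00,
        7.00436009e-03, -1.58500002e-04]), 'eef_pos': array([ 0.21909857, -0.63798913,  0.24463234]), 'ee_rot': array([0.07776017, 1.56916578, 1.97925222]), 'force': array([-0.73456591, -0.77526704, -0.12717393]), 'moment': array([ 0.03127794,  0.00287932, -0.00594957]), 'width': 0.08787384531379498} 0.019
scene {'fx': 465.19178690770997, 'fy': 465.19178690770997, 'cx': 280.52662577582595, 'cy': 223.56884693428862, 'eye': array([ 1.57597275, -0.25952406,  1.1581449 ]), 'attitude': array([-2.38555961,  0.01946142,  1.29474696])}
broad_lid_tab [{'at': [231.2, 239.9], 'conf': 0.78}, {'at': [132.1, 229.4], 'conf': 0.29}] [{'rect': [228.3, 218.7, 294.1, 250.0], 'conf': 0.67}]
broad_lid_hinge [{'at': [285.9, 228.9], 'conf': 0.79}] [{'rect': 
[... 472 characters left out ...]
ye': array([0.33759906, 0.00154963, 1.20211174]), 'attitude': array([-2.90921834,  0.00428489, -1.58441603])}
broad_lid_tab [{'at': [342.5, 199.9], 'conf': 0.78}] []
broad_lid_hinge [{'at': [274.8, 208.5], 'conf': 0.79}] [{'rect': [218.2, 179.5, 346.7, 240.7], 'conf': 0.86}, {'rect': [279.2, 232.3, 355.1, 284.4], 'conf': 0.6}]
narrow_lid_tab [{'at': [350.0, 257.7], 'conf': 0.56}] [{'rect': [274.5, 235.7, 350.7, 283.9], 'conf': 0.91}, {'rect': [217.6, 179.6, 343.4, 239.1], 'conf': 0.51}]
broad_box [{'at': [274.3, 216.1], 'conf': 0.96}] [{'rect': [219.5, 183.0, 343.9, 239.8], 'conf': 0.56}]
narrow_box [{'at': [279.6, 265.4], 'conf': 0.71}] [{'rect': [224.2, 233.8, 352.3, 293.8], 'conf': 0.84}]
```

View pics/scene0.png

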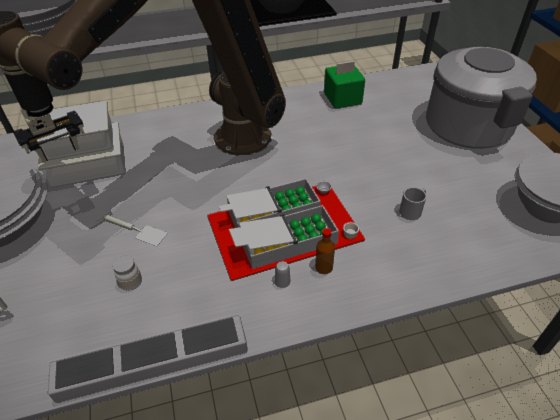

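View pics/top0.png

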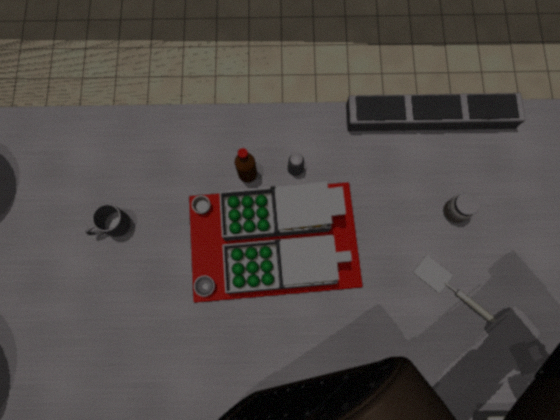

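```bash
cat > h.py <<'E'
import numpy as np
from scipy.spatial.transform import Rotation as R
from scipy.optimize import least_squares
C={'scene':(465.1918,280.5266,223.5688,[1.57597275,-0.25952406,1.1581449],[-2.38555961,0.01946142,1.29474696]),
'top':(434.88,279.7834,213.8614,[0.33759906,0.00154963,1.20211174],[-2.90921834,0.00428489,-1.58441603])}
def proj(c,P):
    f,cx,cy,e,a=C[c]; p=R.from_euler('xyz',a).inv().apply(np.asarray(P)-e); return np.array([cx+f*p[...,0]/p[...,2],cy+f*p[...,1]/p[...,2]]).T
def ray(c,uv):
    f,cx,cy,e,a=C[c]; return np.array(e),R.from_euler('xyz',a).apply([(uv[0]-cx)/f,(uv[1]-cy)/f,1])
def atz(c,uv,z):
    e,d=ray(c,uv); return e+d*(z-e[2])/d[2]
def tri(a,b):
    return least_squares(lambda P:np.r_[proj('scene',P)-a,proj('top',P)-b],[.5,0,.1]).x
E
python3 - <<'E'
from h import *
print('tab',tri([231.2,239.9],[342.5,199.9]))
print('hinge',tri([285.9,228.9],[274.8,208.5]))
print('hinge z',atz('scene',[285.9,228.9],.076),atz('top',[274.8,208.5],.076))
print('box',atz('scene',[289.3,242.4],.012),atz('top',[274.3,216.1],.012))
print('nbox',atz('scene',[275.1,208.4],.012),atz('top',[279.6,265.4],.012))
E
```

```text
tab [ 0.63319618 -0.16527643  0.09969335]
hinge [0.61783753 0.01254961 0.07779577]
hinge z [0.61552256 0.00832928 0.076     ] [0.61903376 0.01584385 0.076     ]
box [0.61938853 0.01801335 0.012     ] [0.61304812 0.01830225 0.012     ]
nbox [0.45425298 0.01533315 0.012     ] [0.47442484 0.00528774 0.012     ]
```

The broad-tab lid is on the rear box (larger x). Its tab sits at about (342,200) in top and (232,238) in scene, with the bottle at (245,165) and the shaker at (297,163) behind it. Next I'll refine the pose and lid angle.

Run:
```python
import cv2
a=cv2.imread('pics/top0.png')[170:300,180:370]; cv2.imwrite('pics/t1.png',cv2.convertScaleAbs(cv2.resize(a,None,fx=4,fy=4,interpolation=2),alpha=1.5))
a=cv2.imread('pics/scene0.png')[170:280,200:370]; cv2.imwrite('pics/s1.png',cv2.resize(a,None,fx=4.7,fy=4.7,interpolation=2))
from h import *
from station import arm
s=arm.get_state(); print(R.from_euler('xyz',s['ee_rot']).as_matrix())
from station import spotter
for l in ['sauce_bottle','shaker','ramekin','dip_bowl','jar','mug']:
    for c in C:
        r=spotter.tip_of(c,l)[:1]
        if r: print(l,c,r[0]['conf'],atz(c,r[0]['at'],0 if l not in('ramekin','dip_bowl') else .012).round(3))
```

```text
[[-6.32730126e-06 -9.45789860e-01 -3.24779219e-01]
 [ 2.15126604e-05 -3.24779219e-01  9.45789859e-01]
 [-1.00000000e+00 -1.00256769e-06  2.24014321e-05]]
sauce_bottle scene 0.83 [0.733 0.099 0.   ]
sauce_bottle top 0.9 [0.741 0.107 0.   ]
shaker scene 0.89 [ 0.753 -0.047  0.   ]
shaker top 0.84 [ 0.762 -0.042  0.   ]
ramekin scene 0.66 [0.649 0.228 0.012]
ramekin top 0.75 [0.653 0.222 0.012]
dip_bowl top 0.62 [0.434 0.206 0.012]
jar scene 0.8 [ 0.625 -0.495  0.   ]
jar top 0.75 [ 0.761 -0.042  0.   ]
mug scene 0.74 [0.6   0.458 0.   ]
mug top 0.78 [0.604 0.455 0.   ]
```

View pics/t1.png

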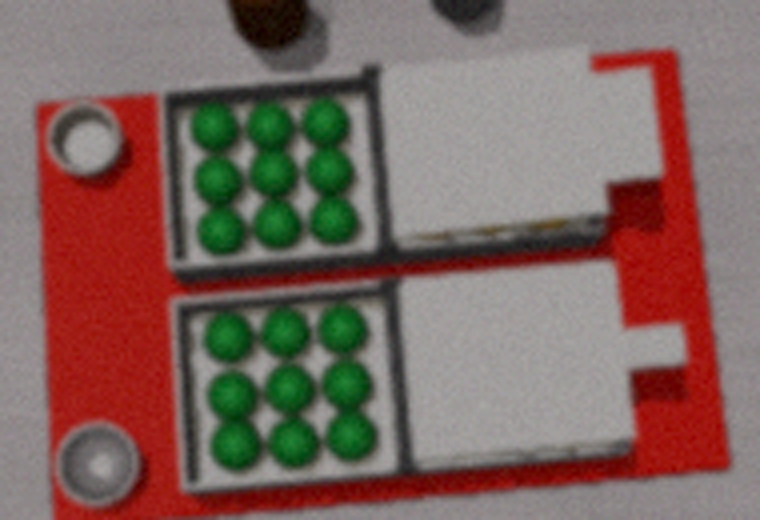

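View pics/s1.png

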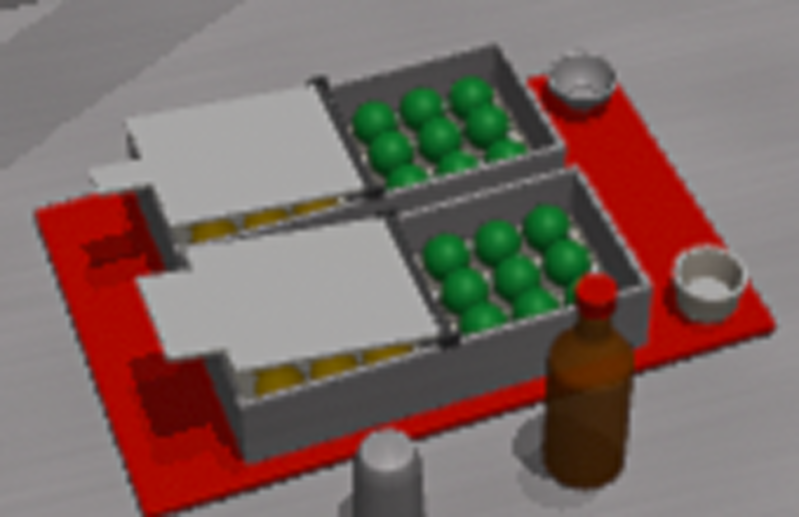

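```bash
cat > fit.py <<'E'
from h import *
T=lambda u,v:(180+u/4,170+v/4); S=lambda u,v:(200+u/4.7,170+v/4.7)
# lid points (x, r, n)
L=[((.037,.185,.003),T(655,68),S(168,358)),((-.037,.185,.003),T(662,178),S(138,278)),((.057,.147,.003),T(590,47),S(235,370)),((.057,.007,.003),T(380,70),S(440,335)),((-.057,.007,.003),T(393,245),S(390,214)),((-.057,.147,.003),T(608,213),None)]
B=[((.0625,.145,.06),T(165,93),S(650,288)),((-.0625,.145,.06),T(175,280),S(575,170))]
def pose(p,lid,th):
    x,r,n=lid; loc=np.array([x,-r*np.cos(th)+n*np.sin(th),.064+r*np.sin(th)+n*np.cos(th)])
    return R.from_euler('z',p[2]).apply(loc)+[p[0],p[1],.012]
def w(p,loc): return R.from_euler('z',p[2]).apply(loc)+[p[0],p[1],.012]
if __name__=='__main__':
    def res(p):
        o=[]
        for l,t,s in L:
            P=pose(p,l,p[3]); o+=list(proj('top',P)-t)
            if s: o+=list(proj('scene',P)-s)
        for l,t,s in B:
            P=w(p,l); o+=list(proj('top',P)-t)+list(proj('scene',P)-s)
        return o
    r=least_squares(res,[.615,.014,.08,.13],loss='soft_l1'); p=r.x
    print('x y yaw th',p.round(4)); print(np.array(res(p)).round(1))
    print('tab',pose(p,(0,.185,0),p[3]).round(4),'hinge',w(p,[0,0,.064]).round(4))
    for th in (p[3],.5,1.57,2.3,3.14): print(th,pose(p,(0,.185,-.003),th).round(4))
E
python3 fit.py
```

```text
x y yaw th [0.6157 0.0164 0.0785 0.1537]
[-1.4 -0.  -0.2 -0.   0.5 -0.2 -0.7 -0.  -0.5 -0.1 -0.3 -0.   0.1  1.2
 -0.6 -0.5  0.7 -1.1 -2.8  0.5  0.2  0.4 -2.1 -0.7  0.1 -0.8 -1.8 -2.
 -0.  -1.5]
tab [ 0.63   -0.1658  0.1043] hinge [0.6157 0.0164 0.076 ]
0.15367713899533034 [ 0.63   -0.1663  0.1014]
0.5 [ 0.6285 -0.1469  0.1621]
1.57 [0.6159 0.0133 0.261 ]
2.3 [0.6062 0.1371 0.216 ]
3.14 [0.6012 0.2008 0.0793]
```

```bash
python3 -m handwheel '{"gripper":[-1,-1,-1,-1,-1,-1,-1,-1,-1,-1,-1,-1,-1,-1,-1,-1,-1,-1],"travel":[[0.08,0.08,0],[0.16,0.16,0],[0.24,0.24,0],[0.32,0.32,0],[0.4,0.4,0],[0.48,0.48,0],[0.56,0.56,0],[0.62,0.62,0],[0.68,0.68,0],[0.74,0.74,0],[0.79,0.79,0],[0.83,0.83,0],[0.83,0.83,0],[0.83,0.83,0],[0.83,0.83,0],[0.83,0.83,0],[0.83,0.83,0],[0.83,0.83,0]],"spin":[-0.03,-0.06,-0.1,-0.15,-0.2,-0.25,-0.3,-0.32,-0.32,-0.32,-0.32,-0.32,-0.32,-0.32,-0.32,-0.32,-0.32,-0.32]}' 10
python3 - <<'E'
from station import arm, viewer
import cv2
s=arm.get_state(); print(s['t'],s['eef_pos'],s['ee_rot'],s['force'],s['width'])
f=viewer.grab_frame('scene'); cv2.imwrite('pics/s2.png',cv2.resize(f['pixels'][60:300,120:400],None,fx=2.5,fy=2.5))
E
```

```text
t: 3.5
eef_pos: [0.6338, -0.2241, 0.2459]
ee_rot: [-1.685, 1.57, -0.036]
force: [-0.5, -0.1, 0.0]
width: 0.0008
3.5 [ 0.63379384 -0.22410881  0.24588842] [-1.68540634  1.57034379 -0.03623236] [-0.47538503 -0.13965699  0.00614279] 0.0007553807127461108
```

View pics/s2.png

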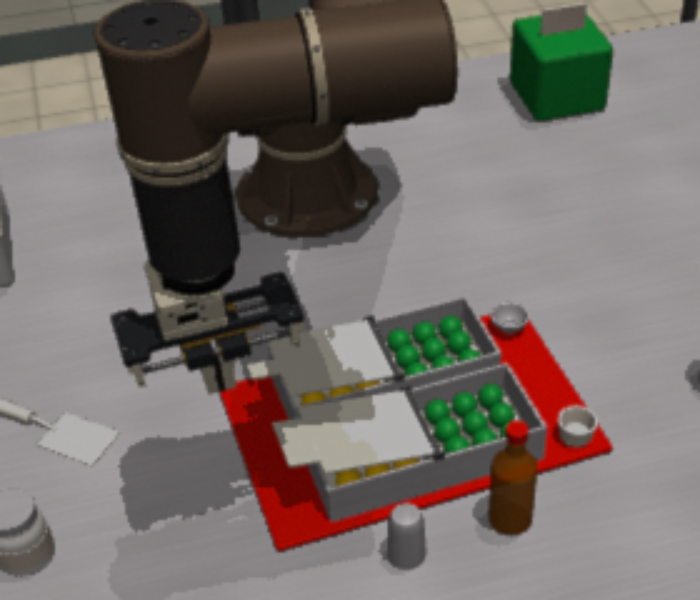

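The shut fingers are clear of the tab at about (235,375) in this crop, and the body's long axis lies along the box's y. I'll lower the hand outside the tab edge and feel for contact.

```bash
python3 -m handwheel '{"gripper":[-1,-1,-1,-1,-1,-1,-1],"travel":[[0,0,-0.08],[0,0,-0.15],[0,0,-0.22],[0,0,-0.27],[0,0,-0.29],[0,0,-0.29],[0,0,-0.29]],"spin":[0,0,0,0,0,0,0]}'
python3 - <<'E'
from station import arm, viewer
import cv2
s=arm.get_state(); print(s['t'],s['eef_pos'],s['force'])
f=viewer.grab_frame('scene'); cv2.imwrite('pics/s3.png',cv2.resize(f['pixels'][130:280,170:370],None,fx=4,fy=4))
E
cat > plan.py <<'E'
from fit import *
p=[.6157,.0164,.0785]
h=.021
import sys
for th in np.radians([8.8,12,16,20,30,40,50,60,70,80,90,100,110,120,130,140,150,160,170,175,180]):
    if th<np.pi/2: 
        P=pose(p,(0,.185,-.003),th); d=.022-.007*th/1.57; P=P-[0,0,d]
    else: P=pose(p,(0,.17,-.003),th)
    P=P-R.from_euler('z',p[2]).apply([0,h,0])+[0,0,.019]
    print(round(np.degrees(th)),P.round(3))
E
python3 plan.py
```

```text
t: 4.25
eef_pos: [0.635, -0.2237, 0.1019]
ee_rot: [-2.004, 1.569, -0.354]
force: [0.7, 0.2, 0.7]
width: 0.0005
4.25 [ 0.63503679 -0.22369045  0.10189607] [0.69493381 0.24211878 0.69872462]
9 [ 0.632 -0.187  0.099]
12 [ 0.632 -0.186  0.109]
16 [ 0.631 -0.183  0.122]
20 [ 0.631 -0.179  0.135]
30 [ 0.63  -0.166  0.165]
40 [ 0.629 -0.148  0.193]
50 [ 0.627 -0.125  0.217]
60 [ 0.625 -0.099  0.236]
70 [ 0.623 -0.07   0.251]
80 [ 0.62  -0.04   0.261]
90 [ 0.618 -0.008  0.265]
100 [0.615 0.022 0.263]
110 [0.613 0.051 0.256]
120 [0.611 0.078 0.244]
130 [0.609 0.102 0.227]
140 [0.607 0.123 0.207]
150 [0.606 0.141 0.183]
160 [0.605 0.154 0.156]
170 [0.604 0.162 0.127]
175 [0.604 0.164 0.113]
180 [0.604 0.165 0.098]
```

View pics/s3.png

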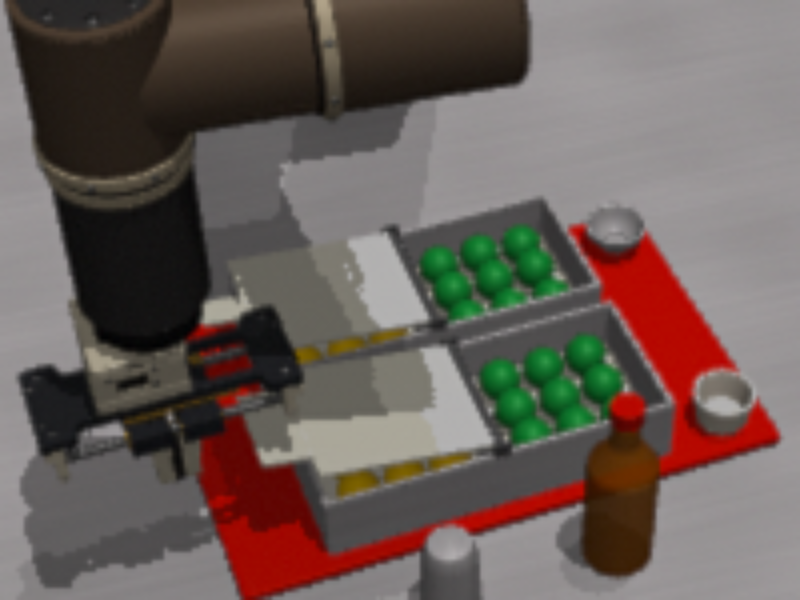

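```bash
python3 -m handwheel '{"gripper":[-1,-1,-1,-1,-1],"travel":[[0,0.03,0],[0,0.05,0],[0,0.06,0],[0,0.066,0],[0,0.072,0]],"spin":[0,0,0,0,0]}'
python3 -m handwheel '{"gripper":[-1,-1,-1],"travel":[[0,0.006,0],[0,0.01,0],[0,0.01,0]],"spin":[0,0,0]}'
```

```text
t: 4.8
eef_pos: [0.6344, -0.1869, 0.1009]
ee_rot: [-1.834, 1.57, -0.183]
force: [-0.4, 0.2, -0.5]
width: 0.0003
t: 5.1
eef_pos: [0.6342, -0.183, 0.1006]
ee_rot: [2.93, 1.57, -1.703]
force: [-0.1, -2.5, 1.3]
width: 0.0005
```

Contact made (-2.5 N in y). I'll drag up along the arc while pressing lightly.

```bash
python3 -m handwheel '{"gripper":[-1,-1,-1,-1,-1,-1,-1],"travel":[[0,0.004,0.008],[0,0.007,0.02],[-0.001,0.01,0.032],[-0.001,0.013,0.044],[-0.002,0.017,0.056],[-0.002,0.021,0.068],[-0.002,0.022,0.07]],"spin":[0,0,0,0,0,0,0]}'
cat > look.py <<'E'
import sys
from station import arm, viewer
import cv2
s=arm.get_state(); print(s['t'],s['eef_pos'],s['force'])
f=viewer.grab_frame('scene'); cv2.imwrite(f'pics/{sys.argv[1]}.png',cv2.resize(f['pixels'][110:290,170:410],None,fx=3.3,fy=3.3))
E
python3 look.py s4
```

```text
t: 5.8
eef_pos: [0.6335, -0.173, 0.1369]
ee_rot: [-2.711, 1.569, -1.062]
force: [-0.4, -8.1, 0.7]
width: 0.0004
5.8 [ 0.63347613 -0.17297449  0.13685679] [-0.43487205 -8.13314353  0.66499999]
```

View pics/s4.png

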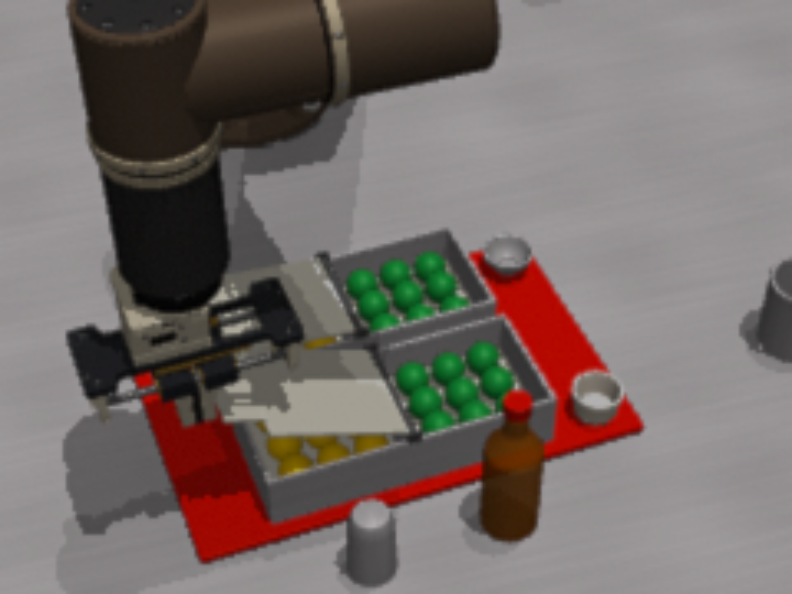

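The lid is lifting, with its edge at about (225,390) on the finger. Continuing to about 60°.

```bash
python3 -m handwheel '{"gripper":[-1,-1,-1,-1,-1,-1,-1,-1,-1,-1,-1,-1],"travel":[[-0.001,0.008,0.02],[-0.003,0.016,0.04],[-0.004,0.024,0.058],[-0.005,0.036,0.077],[-0.006,0.048,0.096],[-0.006,0.06,0.114],[-0.007,0.075,0.131],[-0.009,0.09,0.147],[-0.01,0.106,0.162],[-0.012,0.124,0.176],[-0.013,0.141,0.188],[-0.014,0.158,0.2]],"spin":[0,0,0,0,0,0,0,0,0,0,0,0]}'
python3 look.py s5
```

```text
t: 7.05
eef_pos: [0.6259, -0.0915, 0.2359]
ee_rot: [1.26, 1.57, 2.91]
force: [-0.9, -1.4, -1.0]
width: 0.0005
7.05 [ 0.62593663 -0.09153173  0.2358982 ] [-0.86267381 -1.43261541 -0.964555  ]
```

View pics/s5.png

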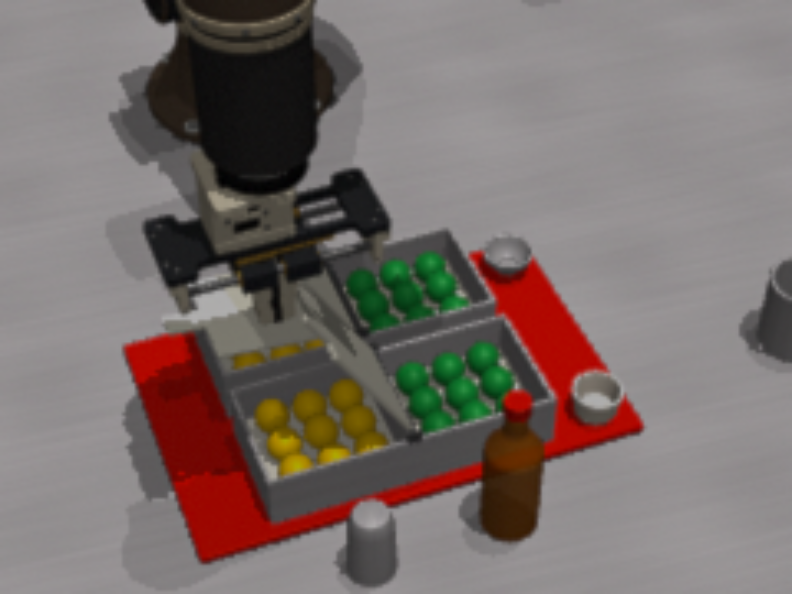

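```bash
python3 -m handwheel '{"gripper":[-1,-1,-1,-1,-1,-1,-1,-1,-1,-1,-1,-1,-1,-1,-1,-1,-1,-1],"travel":[[-0.002,0.019,0.01],[-0.004,0.038,0.02],[-0.006,0.058,0.03],[-0.008,0.078,0.037],[-0.01,0.098,0.044],[-0.012,0.118,0.05],[-0.013,0.139,0.053],[-0.015,0.16,0.056],[-0.016,0.182,0.058],[-0.018,0.202,0.057],[-0.02,0.222,0.056],[-0.022,0.242,0.054],[-0.023,0.262,0.05],[-0.025,0.282,0.046],[-0.026,0.3,0.04],[-0.028,0.318,0.032],[-0.029,0.336,0.024],[-0.03,0.354,0.016]],"spin":[0,0,0,0,0,0,0,0,0,0,0,0,0,0,0,0,0,0]}'
python3 look.py s6
```

```text
t: 8.9
eef_pos: [0.611, 0.0853, 0.2431]
ee_rot: [1.702, 1.57, -2.931]
force: [0.6, -1.3, 0.1]
width: 0.0005
8.9 [0.61103426 0.0853153  0.24305893] [ 0.56746373 -1.28135572  0.09964146]
```

View pics/s6.png

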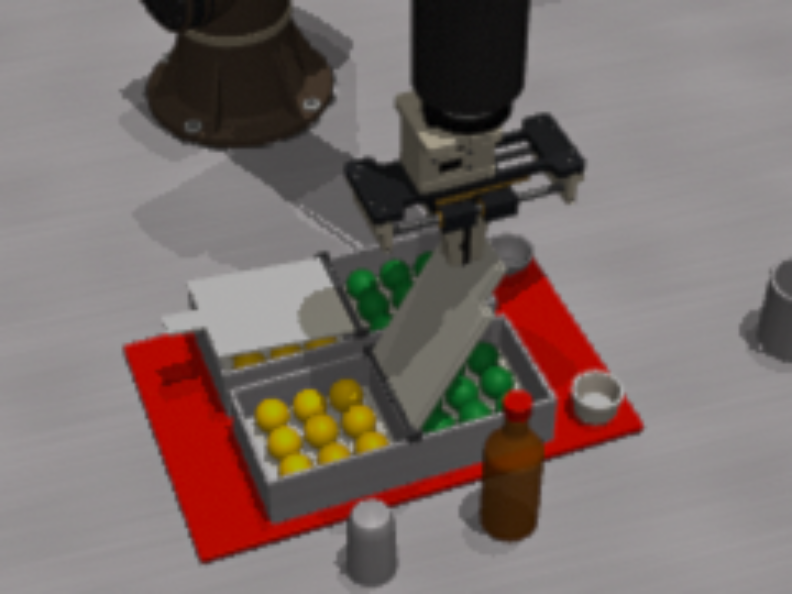

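```bash
python3 -m handwheel '{"gripper":[-1,-1,-1,-1,-1,-1,-1,-1,-1,-1,-1,-1,-1,-1,-1,-1],"travel":[[-0.001,0.011,-0.009],[-0.002,0.022,-0.018],[-0.003,0.033,-0.027],[-0.004,0.044,-0.036],[-0.005,0.055,-0.046],[-0.006,0.066,-0.056],[-0.007,0.076,-0.066],[-0.008,0.086,-0.076],[-0.008,0.095,-0.088],[-0.009,0.104,-0.1],[-0.01,0.112,-0.112],[-0.01,0.12,-0.124],[-0.01,0.126,-0.136],[-0.011,0.132,-0.148],[-0.012,0.138,-0.16],[-0.012,0.142,-0.17]],"spin":[0,0,0,0,0,0,0,0,0,0,0,0,0,0,0,0]}'
python3 look.py s7
```

```text
t: 10.55
eef_pos: [0.6051, 0.1559, 0.158]
ee_rot: [1.514, 1.571, -3.119]
force: [0.1, -0.0, -0.2]
width: 0.0001
10.55 [0.60508605 0.15585497 0.15797456] [ 0.1406588  -0.0285616  -0.17750987]
```

View pics/s7.png

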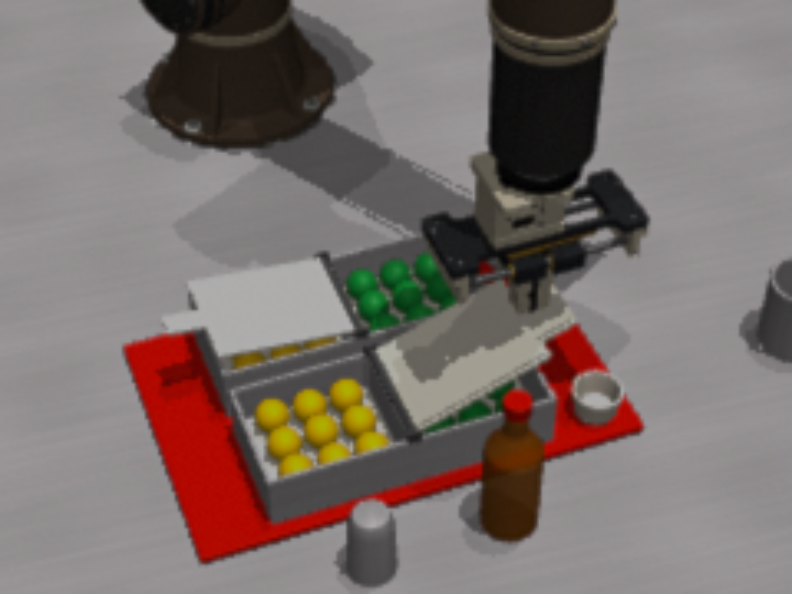

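Lid at about 157°, light contact. The last stretch goes slowly.

```bash
python3 -m handwheel '{"gripper":[-1,-1,-1,-1,-1,-1,-1,-1,-1,-1,-1,-1,-1,-1,-1,-1,-1,-1,-1,-1],"travel":[[0,0.003,-0.006],[0,0.005,-0.012],[0,0.008,-0.018],[0,0.01,-0.024],[-0.001,0.012,-0.03],[-0.001,0.013,-0.036],[-0.001,0.014,-0.042],[-0.001,0.016,-0.048],[-0.001,0.017,-0.054],[-0.001,0.018,-0.06],[-0.002,0.019,-0.066],[-0.002,0.02,-0.072],[-0.002,0.02,-0.078],[-0.002,0.021,-0.083],[-0.002,0.022,-0.088],[-0.002,0.022,-0.093],[-0.002,0.022,-0.098],[-0.002,0.022,-0.102],[-0.002,0.022,-0.106],[-0.002,0.022,-0.11]],"spin":[0,0,0,0,0,0,0,0,0,0,0,0,0,0,0,0,0,0,0,0]}'
python3 -m handwheel '{"gripper":[-1,-1,-1,-1,-1],"travel":[[0,0,-0.003],[0,0,-0.006],[0,0,-0.009],[0,0,-0.012],[0,0,-0.012]],"spin":[0,0,0,0,0]}'
python3 look.py s8
```

```text
t: 12.6
eef_pos: [0.6042, 0.1667, 0.1034]
ee_rot: [-0.605, 1.571, 1.045]
force: [0.2, -0.3, 1.2]
width: 0.0006
t: 13.1
eef_pos: [0.6043, 0.1667, 0.0983]
ee_rot: [-1.724, 1.57, -0.074]
force: [-2.5, -1.1, 5.2]
width: 0.0004
13.1 [0.60427502 0.16665331 0.09827502] [-2.46116526 -1.06628074  5.16414058]
```

View pics/s8.png

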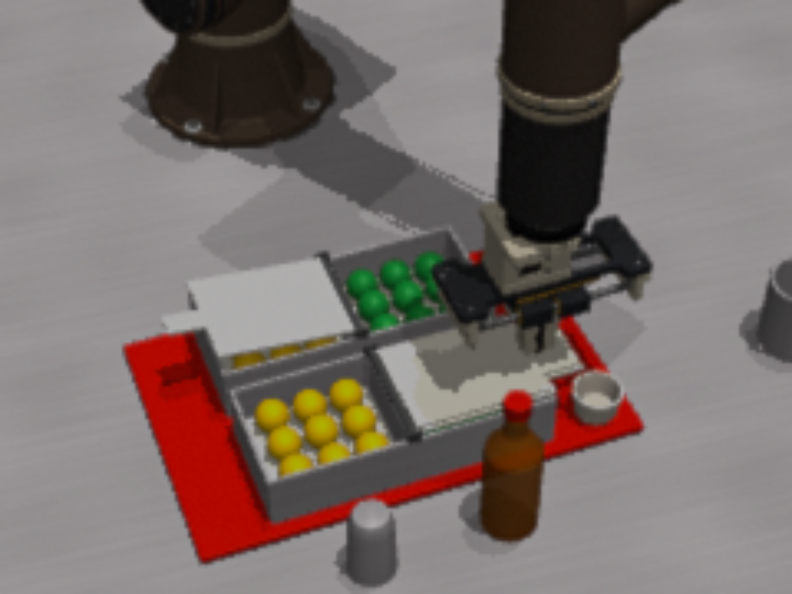

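```bash
python3 -m handwheel '{"gripper":[-1,-1,-1,-1],"travel":[[0,0,-0.002],[0,0,-0.004],[0,0,-0.006],[0,0,-0.006]],"spin":[0,0,0,0]}'; python3 -m handwheel '{"gripper":[-1,-1,-1],"travel":[[0,0,-0.002],[0,0,-0.004],[0,0,-0.004]],"spin":[0,0,0]}'
```

```text
t: 13.55
eef_pos: [0.6044, 0.1667, 0.0979]
ee_rot: [-1.583, 1.569, 0.068]
force: [-10.2, 0.1, 25.3]
width: 0.0002
t: 13.85
eef_pos: [0.6045, 0.1667, 0.0976]
ee_rot: [-1.584, 1.568, 0.068]
force: [-15.8, -0.9, 37.7]
width: 0.0007
```

The hard stop is reached: force rises steeply at z=0.0976, against a predicted 0.098 for flat. I'll lift off straight up and inspect.

```bash
python3 -m handwheel '{"gripper":[-1,-1,-1,-1,-1,-1,-1,-1,-1,-1,-1,-1,-1,-1,-1,-1,-1,-1],"travel":[[0,0,0.005],[0,0,0.012],[0,0,0.03],[0,0,0.06],[0,0,0.12],[0,0,0.2],[0,0,0.28],[0,0,0.34],[0,-0.06,0.36],[0,-0.14,0.36],[0,-0.22,0.36],[0,-0.3,0.36],[0,-0.38,0.36],[0,-0.46,0.36],[0,-0.54,0.36],[0,-0.6,0.36],[0,-0.6,0.36],[0,-0.6,0.36]],"spin":[0,0,0,0,0,0,0,0,0,0,0,0,0,0,0,0,0,0]}'
python3 look.py s9
python3 - <<'E'
from fit import *
from station import viewer,spotter
import cv2
f=viewer.grab_frame('top'); cv2.imwrite('pics/t9.png',cv2.resize(f['pixels'][150:310,160:380],None,fx=3.5,fy=3.5))
p=[.6157,.0164,.0785]
for c in C:
    if c=='scene': viewer.grab_frame('scene')
    for n in('broad_lid_tab','narrow_lid_tab'): print(c,n,spotter.tip_of(c,n)[:2])
    for th in (3.14,3.10,3.05): print(th,proj(c,pose(p,(0,.185,0),th)).round(1))
E
```

```text
t: 15.65
eef_pos: [0.604, -0.1342, 0.2723]
ee_rot: [1.396, 1.57, 3.044]
force: [0.3, -0.1, 0.5]
width: 0.0006
15.65 [ 0.60403513 -0.13415525  0.27232744] [ 0.28129024 -0.05998987  0.49896584]
scene broad_lid_tab [{'at': [338.4, 216.1], 'conf': 0.83}]
scene narrow_lid_tab [{'at': [216.5, 208.1], 'conf': 0.94}]
3.14 [341.4 213.1]
3.1 [341.6 211.5]
3.05 [341.6 209.6]
top broad_lid_tab [{'at': [456.5, 289.0], 'conf': 0.71}, {'at': [204.0, 214.2], 'conf': 0.63}]
top narrow_lid_tab [{'at': [350.4, 258.5], 'conf': 0.92}]
3.14 [205.3 216. ]
3.1 [204.9 215.3]
3.05 [204.5 214.5]
```

View pics/s9.png

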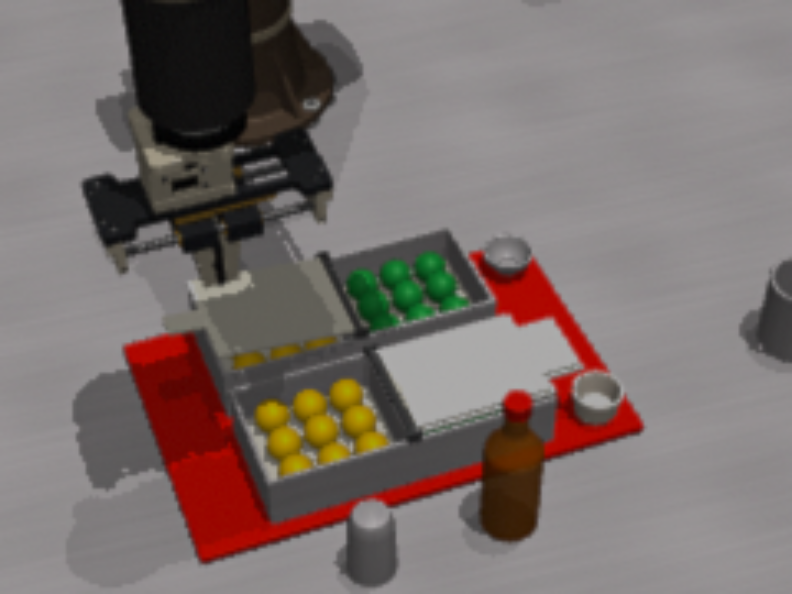

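View pics/t9.png

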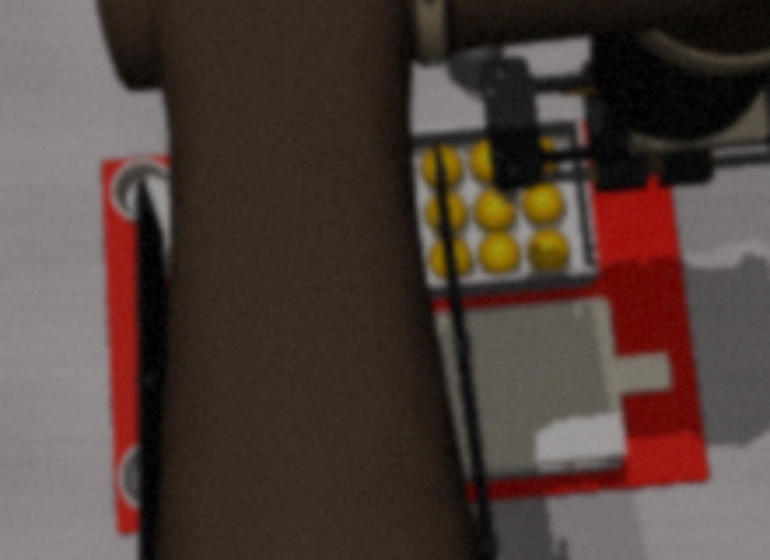

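```bash
python3 -c "
from station import arm
print(arm.job_done())"
```

```text
the job is handed in; nothing more can be done
None
```

The broad-tab lid (rear box) is turned over its spine and lies flat over the left well, and I handed the job in at about 16 s of the 43 s allowed.

I pushed the tab's outer edge up and over with the shut fingertips, without pinching. I slowed the last 20° to about 0.2 rad/s or less, and then pressed it lightly onto its stop.

**Lid flat:**
- The force rose steeply to 38 N while the height stayed at 0.0976 m; 0.098 m was predicted for flat. The force was pressing through the fingertips onto the stop.
- After I lifted off, the scene picture shows the lid parallel to the box rim.

**Other objects:**
- The narrow tab is within a pixel of its starting position in the top view.
- In the scene picture the ramekin, dip bowl, bottle and shaker look unmoved. I did not measure them again.
- The robot ended clear of everything.

**Checks that disagreed:**
- The detector's tab point was about 2 to 4 px off the position predicted for flat, about as far off as the fit itself.
- In the last top view the arm hid most of the lid. There the detector's top-ranked hit for the broad tab was clearly false, and the second one matched.

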